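# Knock the moulded cap out of its die and clip it on the terminal box

## Robot

A 6-joint arm with a two-finger parallel gripper is mounted at the origin on the work surface; the furniture and walls round the work are solid. World frame = base frame: x ahead of the robot, y to its left, z up, the work surface at z = 0. Lengths are in m, angles in rad, forces in N, time in s.
With the tool pointing down it reaches from about 0.375 to 0.975 m from the base axis. Payload 3.8 kg.
Tool frame: the origin (TCP) lies midway between the tips of the shut fingers; the grasp point (between the pads) lies 19 mm behind it; z points along the fingers, y is the line along which they close (so a half turn about z gives the same grasp; the last joint's range is limited). The gripper opens to 85 mm and grips with 20 to 120 N. Pads are 22 mm wide; open, the fingers measure 114 mm over their backs; the gripper's body (76 mm by 85 mm) begins 54 mm behind the grasp point. The pads swing forward as they close: fully open they stand 13 mm farther back than shut.
Start: joints at [-1.321, 0.264, 1.604, -0, 1.274, -0.037], TCP at [0.191, -0.647, 0.231] pointing down, gripper open.
Joint ranges: [-2.63, 2.63], [-0.94, 2.18], [0.31, 2.57], [-1.31, 4.45], [0, 2.66], [-2.55, 2.55]. Speed limits (rad/s): [2.57, 2.57, 3.14, 3.14, 3.14, 3.14].

## Interface

Orientations are given as a rotation vector (axis times angle).
In Python, from workcell import bot gives the robot as it stands.
- The arm moves only by the tool step_arm, never from a script. Its argument "motion" is a list of rows, each a list of 5 numbers: the finger opening in cm, from 0 to 8.54, then the shift along the tool's x, y, z in cm, then the turn about the tool's z in degrees. In form: [[claw, dx, dy, dz, twist], ...]. A call has 1 to 20 rows; each row is the pose to reach, as a shift and turn from the pose commanded when the call began, along the tool's axes at that moment; what a row does not reach only later rows make up. A row lasts 1/10 s, in which the tool goes at most 50 mm and 8.59 degrees, less where a joint would pass 70% of its speed; a pose out of reach is approached as far as the arm can. A call with a gripper value outside its range is refused whole. The fingers move at their own pace and stop on an object; "force" is the grip in N (left out, the last holds). Time passes only in rows, so rows that repeat a pose let the fingers close. It gives the time, the measured TCP pose, the force, the opening and the grip force at its end, in the units of the state.
- bot.read_state(): the state, without advancing time (a new reading comes with each control period).
- bot.read_camera(name): name is "scene" or "side" or "wrist"; returns (picture, depth): 384x512x3 uint8, red, green, blue; 384x512 float32, m along the optical axis (not along the pixel's ray), 0 where there is no reading.
- bot.calibration(name): a dict with "mtx" (3x3 intrinsics, pixels), "origin" and "orientation" of the camera in the world; the wrist camera has in their place "T_tool_cam" (4x4, takes a point from camera to tool coordinates, whose origin is the TCP and whose axes are the flange's). Camera axes: x right, y up, looking along -z (the intrinsics and any distortion apply to the point x, -y, -z); pixel columns grow to the right and rows downward; lengths in m; the calibration is good to about 2 mm. A picture is of the moment at which its call begins: read the wrist's pose just before it. calibration takes no time and is no camera call.
- bot.finish_job(): hands the job in; it is judged then, once.
The state is a dict: "time": time; "q": joint angles; "joint_vel": joint speeds; "joint_torque": joint torques, N m; "tool_pos": TCP position; "tcp_rot": TCP orientation; "wrist_force": force on the tool from outside, world axes, zero at the start; "torque": the same for the moment, N m; "width": opening from 0.0 (shut) to 1.0 (fully open); "grip_force": force on a finger pad.
Only numpy, scipy, OpenCV 4.12 (cv2) and the standard library are available. Lean on these libraries where they do the work, as an engineer would, in place of code of your own. Each camera call takes 0.05 s, during which the arm holds its last target. There are 200 camera calls.

## Task

Push the red knock-out button on the steel mould fully down so that the yellow cap tips up out of its cavity, then lift the cap clear of the mould. Press it straight down, level, over the rim of the blue terminal box until the clip arms at both its ends have snapped under the rim and it sits fully home; do not drop it on the bench or ram it, and let go.

Things in the scene. Friction and masses are not known exactly. Their poses are not given: they have to be found in the camera images.
- mould: Fixed open steel mould, 50 mm high; origin at its underside, below the cavity's centre. It reaches from -95 mm (red button end) to +58 mm along its x and 45 mm to each side (10 mm high feet: 58 mm). The cavity is 24 mm deep, 52 mm wide, its floor 78 mm long; the +x end wall is upright, the -x end wall slopes outward by 23 degrees so that the cap can tip up about its lower -x edge
- cavity (a point): Centre of the cavity floor, 26 mm above the bench and 24 mm below the mould's top face; axes as the mould's. A brass ejector bar lies across the floor at x = +22 mm
- knockout_top (a point): Centre of the top of the red knock-out button (29 mm across), at the mould's -x end, 75 mm from the cavity's centre, standing 26 mm above the mould's top face until pressed
- knockout (a joint): Travel of the red button, m: 0 up, 0.018 fully down on a firm stop. It takes about 8 to 12 N and stays where it is left. It raises the ejector bar as much, which lifts the cap's +x end: fully ejected, the cap leans at about 17 degrees with its +x end 22 mm up, and stays so
- cap_center (a point): Centre (half-way up) of the loose yellow plastic cap, 76 mm long (x), 46 mm wide (y), 22 mm high (z), about 90 g. Starts flat in the cavity, its x along the mould's x, top 2 mm below the mould's top face: no room for fingers. Grip it across its width by the side faces; once ejected these stand about 14 mm out of the mould at 22 mm from the centre towards the raised end
- cap: The same cap; origin at the centre of its underside, z towards its closed roof. Hollow from below: roof 4 mm thick, skirts down to the underside, inside 68 by 40 mm. In the middle of each end (x = +38 and -38 mm) a sprung clip arm, 22 mm wide, with a round bead inside its lower edge
- box_rim (a point): Centre of the flat top of the blue terminal box's rim, 73 mm above the bench; x the long way of the rim. Rim 66 by 37 mm at its widest, tapering to 51 by 25 mm at the top, 12 mm high, smooth; the beads snap in under it, either way round. A cap put down loosely rests on the taper, its centre 0 to 5 mm above this point; fully home, its roof lies on the rim, its centre 7 mm below
- box: The blue box itself (54 by 31 mm below the rim), mounted on rubber on a fixed foot (104 by 72 mm, 8 mm thick). Snapping the cap on takes about 10 to 20 N in all; the box sinks up to 6 mm under the push and comes back, so how deep to push must be felt or watched

How it is judged:
By the outcome, as a careful person would: the job done as asked, in the order asked, and still so for the second after the job is handed in, with the robot touching nothing.
It also fails if it takes over 61 s, if anything falls off the work surface, if the arm or the gripper's body presses on something with over 40 N, if the wrist force passes 120 N, or if a joint passes its speed limit or range.

## Working session

There is one attempt and no reset: what is moved stays moved. The work goes in short steps, Python scripts to look and compute and a tool call to move; the robot and the scene stay as the last step left them, time stands still between calls to the robot, and variables do not carry over. Pictures are saved under pics/ and viewed, at most 10 in all, crops included, and the job is handed in when it is done.

Besides the shell and the picture viewer there is one more tool, called after "Call:" as name(argument=value, ...), one argument or row to a line, values as JSON. step_arm: Moves the arm, as the interface text tells. Its arguments: {"type":"object","properties":{"motion":{"type":"array","items":{"type":"array","items":{"type":"number"}}},"force":{"type":"number"}},"required":["motion"]}

```bash
mkdir -p pics
cat > h.py <<'E'
import numpy as np, cv2
from scipy.spatial.transform import Rotation as R
from workcell import bot
def pts(name,save=None):
    s=bot.read_state(); c=bot.calibration(name); im,d=bot.read_camera(name)
    if name=="wrist":
        T=np.eye(4);T[:3,:3]=R.from_rotvec(s["tcp_rot"]).as_matrix();T[:3,3]=s["tool_pos"];T=T@np.array(c["T_tool_cam"])
    else:
        o=np.array(c["orientation"]);T=np.eye(4);T[:3,:3]=o if o.shape==(3,3) else R.from_rotvec(o).as_matrix();T[:3,3]=c["origin"]
    v,u=np.mgrid[:384,:512]; K=np.array(c["mtx"])
    X=np.stack([(u-K[0,2])/K[0,0]*d,-(v-K[1,2])/K[1,1]*d,-d],-1)
    P=X@T[:3,:3].T+T[:3,3]; P[d==0]=np.nan
    if save: cv2.imwrite("pics/"+save,im[...,::-1])
    return im,d,P,T
E
python3 - <<'E'
from h import *
a=[]
for n in ["scene","side","wrist"]:
    im,d,P,T=pts(n); a.append(im); np.savez(n+".npz",im=im,P=P); print(n,T.round(3).tolist(), {k:np.array(v).round(3).tolist() for k,v in bot.calibration(n).items() if k not in("T_tool_cam",)})
print(bot.read_state())
cv2.imwrite("pics/a.png",cv2.resize(np.vstack([np.hstack(a[:2]),np.hstack([a[2],a[2]*0])]),(800,600))[...,::-1])
E
```

```text
scene [[0.824, 0.259, -0.505, 0.09], [-0.567, 0.4, -0.72, -0.891], [0.016, 0.879, 0.477, 0.492], [0.0, 0.0, 0.0, 1.0]] {'mtx': [[367.909, 0.0, 256.656], [0.0, 367.909, 195.959], [0.0, 0.0, 1.0]], 'origin': [0.09, -0.891, 0.492], 'orientation': [1.035, -0.337, -0.535]}
side [[-0.985, 0.056, -0.161, 0.376], [-0.17, -0.399, 0.901, 0.488], [-0.014, 0.915, 0.403, 0.421], [0.0, 0.0, 0.0, 1.0]] {'mtx': [[468.798, 0.0, 256.996], [0.0, 468.798, 195.388], [0.0, 0.0, 1.0]], 'origin': [0.376, 0.488, 0.421], 'orientation': [0.157, -1.639, -2.515]}
wrist [[0.284, 0.912, 0.297, 0.266], [-0.959, 0.271, 0.085, -0.625], [-0.003, -0.309, 0.951, 0.374], [0.0, 0.0, 0.0, 1.0]] {'mtx': [[273.325, 0.0, 255.954], [0.0, 273.325, 192.709], [0.0, 0.0, 1.0]]}
{'time': 0.15, 'q': array([-1.32085987e+00,  2.64603251e-01,  1.60507861e+00, -2.65458684e-05,
        1.27370773e+00, -3.69134689e-02]), 'joint_vel': array([ 0.00091984, -0.0008076 , -0.00505829,  0.00109351, -0.00024033,
        0.00098954]), 'joint_torque': array([-4.47721732e-04, -5.15903556e+01, -3.67957914e+01, -3.87251788e-06,
        7.97996472e-03, -8.21975128e-07]), 'tool_pos': array([ 0.19081716, -0.64686422,  0.23022254]), 'tcp_rot': array([-3.10756808e+00, -4.48796702e-01,  3.39516227e-04]), 'wrist_force': array([ 0.39280575, -0.07203071, -0.23622181]), 'torque': array([ 0.00140532, -0.04358238,  0.00865696]), 'grip_force': 0.0, 'width': 0.9979805469956043}
```

View pics/a.png

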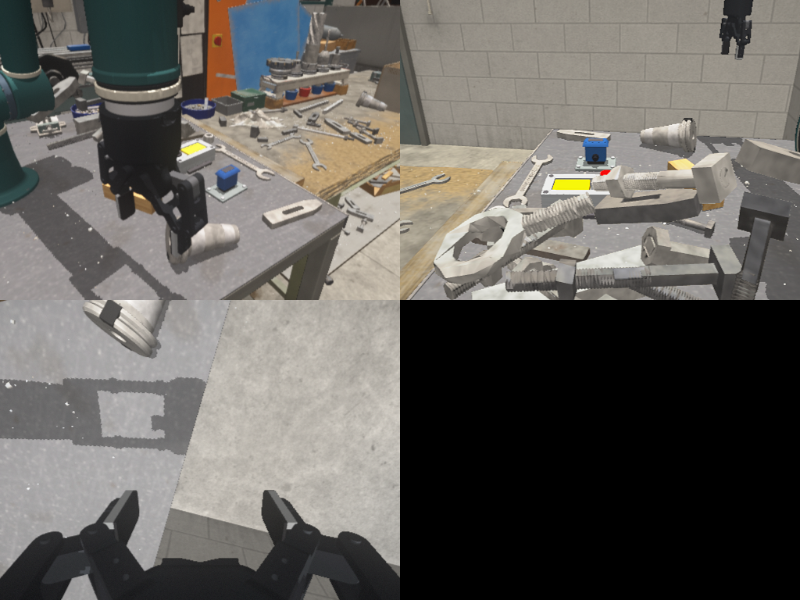

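The scene camera shows the mould near (250,193) and the blue box near (292,228). The side camera shows the yellow cap at about (220,237), the red button at (260,222) and the box at (252,193). I'll segment these by colour.

```bash
cat >> h.py <<'E'
def seg(im,P,col):
    h=cv2.cvtColor(np.ascontiguousarray(im),cv2.COLOR_RGB2HSV).astype(int);H,S,V=h[...,0],h[...,1],h[...,2]
    m={"y":(abs(H-30)<6)&(S>180)&(V>120),"r":((H<6)|(H>174))&(S>180)&(V>80),"b":(abs(H-112)<12)&(S>140)}[col]
    return m&np.isfinite(P[...,0])&(P[...,2]>0.0)&(P[...,2]<.15)&(abs(P[...,1])<1)&(P[...,0]>0)&(P[...,0]<1)
E
python3 - <<'E'
from h import *
for n in ["scene","side"]:
    z=np.load(n+".npz");im,P=z["im"],z["P"]
    for c in "yrb":
        m=seg(im,P,c); 
        if m.sum()<5: print(n,c,m.sum());continue
        q=P[m]; v,u=np.nonzero(m)
        print(n,c,m.sum(),"uv",u.min(),u.max(),v.min(),v.max(),"med",np.median(q,0).round(4),"5-95",np.percentile(q,[3,97],0).round(3).tolist())
        t=q[q[:,2]>np.percentile(q[:,2],97)-.006]
        if c!="r" : print("  top",len(t),t.mean(0).round(4),cv2.minAreaRect(t[:,:2].astype(np.float32)*1000))
E
```

```text
scene y 9 uv 232 240 192 196 med [ 0.5233 -0.1791  0.046 ] 5-95 [[0.52, -0.195, 0.044], [0.525, -0.166, 0.048]]
  top 9 [ 0.523  -0.1802  0.0464] ((523.2427978515625, -180.04025268554688), (2.590677499771118, 31.0781307220459), 8.328993797302246)
scene r 0
scene b 185 uv 126 305 133 228 med [ 0.5279 -0.3882  0.0684] 5-95 [[0.513, -0.395, 0.063], [0.568, -0.369, 0.075]]
  top 91 [ 0.5356 -0.3843  0.0716] ((540.884033203125, -387.21026611328125), (24.168161392211914, 58.18769454956055), 73.69325256347656)
side y 593 uv 195 242 230 242 med [ 0.5589 -0.1749  0.0473] 5-95 [[0.524, -0.197, 0.046], [0.594, -0.154, 0.049]]
  top 589 [ 0.5591 -0.175   0.0473] ((559.3937377929688, -175.17987060546875), (75.4541015625, 46.39396286010742), 7.592164993286133)
side r 60 uv 256 268 218 224 med [ 0.4889 -0.187   0.0751] 5-95 [[0.48, -0.198, 0.074], [0.496, -0.177, 0.076]]
side b 642 uv 234 266 177 206 med [ 0.5395 -0.3582  0.0536] 5-95 [[0.515, -0.379, 0.021], [0.568, -0.353, 0.072]]
  top 141 [ 0.5418 -0.363   0.07  ] ((543.4098510742188, -368.780517578125), (58.35628890991211, 31.40387725830078), 9.964635848999023)
```

Call:
step_arm(
  motion=[
    [0,44,-26.3,3,8.8],
    [0,44,-26.3,3,8.8],
    [0,44,-26.3,3,8.8],
    [0,44,-26.3,3,8.8],
    [0,44,-26.3,3,8.8],
    [0,44,-26.3,3,8.8],
    [0,44,-26.3,3,8.8],
    [0,44,-26.3,3,8.8],
    [0,44,-26.3,3,8.8],
    [0,44,-26.3,3,8.8],
    [0,44,-26.3,3,8.8],
    [0,44,-26.3,3,8.8],
    [0,44,-26.3,3,8.8],
    [0,44,-26.3,3,8.8],
  ],
)

```text
time: 1.55
tool_pos: [0.5375, -0.272, 0.2013]
tcp_rot: [3.134, 0.207, -0.001]
wrist_force: [-0.1, -0.8, -0.2]
width: -0.006
grip_force: 0.0
```

```bash
cat >> h.py <<'E'
def report(n,cols="yrb",save=None):
    im,d,P,T=pts(n,save)
    for c in cols:
        m=seg(im,P,c)
        if m.sum()<5: print(n,c,m.sum());continue
        q=P[m]; v,u=np.nonzero(m)
        print(n,c,m.sum(),"uv",u.min(),u.max(),v.min(),v.max(),"med",np.median(q,0).round(4),"3-97",np.percentile(q,[3,97],0).round(3).tolist())
        t=q[q[:,2]>np.percentile(q[:,2],95)-.004]
        print("  top",len(t),t.mean(0).round(4),cv2.minAreaRect(t[:,:2].astype(np.float32)*1000))
    return im,d,P,T
E
python3 - <<'E'
from h import *
im,d,P,T=report("wrist",save="b.png"); np.savez("w.npz",im=im,P=P,d=d)
s=bot.read_state();print(s["time"],s["tool_pos"],R.from_rotvec(s["tcp_rot"]).as_matrix().round(4).tolist())
E
```

```text
wrist y 0
wrist r 0
wrist b 320 uv 334 366 159 215 med [ 0.5225 -0.3751  0.0732] 3-97 [[0.513, -0.392, 0.065], [0.572, -0.358, 0.075]]
  top 227 [ 0.5285 -0.375   0.0736] ((544.755126953125, -373.8612365722656), (54.66448211669922, 27.998138427734375), 6.538843154907227)
1.6 [ 0.53751618 -0.27219111  0.20133461] [[0.9914, 0.1307, -0.0003], [0.1307, -0.9914, -0.0004], [-0.0004, 0.0003, -1.0]]
```

View pics/b.png

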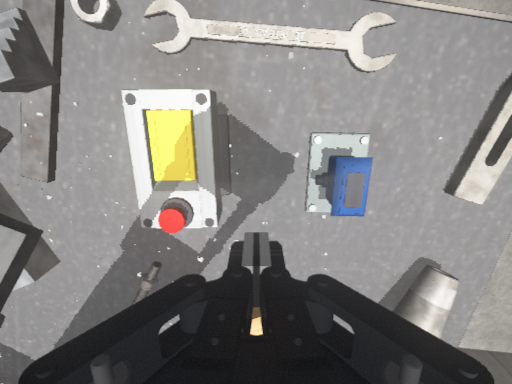

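The wrist view shows the mould with the cap at (171,146), the button at (172,220) and the box rim top at (355,190).

Run:
```python
from h import *
z=np.load("w.npz");im,P,d=z["im"],z["P"],z["d"]
h=cv2.cvtColor(im,cv2.COLOR_RGB2HSV)
for u,v in[(171,146),(172,220),(355,190),(336,190),(350,165),(160,203)]: print(u,v,im[v,u],h[v,u],P[v,u].round(4))
def comp(m,nm):
    q=P[m&np.isfinite(P[...,0])]; print(nm,len(q),q.mean(0).round(4),np.median(q,0).round(4),cv2.minAreaRect(q[:,:2].astype(np.float32)*1000))
H,S=h[...,0].astype(int),h[...,1].astype(int)
ii=np.mgrid[:384,:512];L=ii[1]<230
comp(L&(ii[0]<200)&(abs(H-29)<8)&(S>150)&(P[...,2]>.042),"yel")
rm=L&((H<8)|(H>172))&(S>150)&(ii[0]>190); comp(rm,"red"); comp(rm&(P[...,2]>.071),"redtop")
B=(ii[1]>310)&(ii[1]<385)&(ii[0]>140)&(ii[0]<225)
comp(B&(P[...,2]>.070),"boxtop"); comp(B&(P[...,2]>.058),"rim")
F=(ii[1]>295)&(ii[1]<380)&(ii[0]>125)&(ii[0]<220)&(P[...,2]>.004)&(P[...,2]<.012); comp(F,"foot")
M=L&(ii[0]>80)&(ii[0]<235)&(abs(P[...,2]-.05)<.004)&(S<60);comp(M,"mouldtop")
```

```text
171 146 [253 254 130] [ 30 124 254] [ 0.5601 -0.1769  0.0481]
172 220 [252  91  85] [  1 169 252] [ 0.4871 -0.1893  0.0776]
355 190 [129 127 135] [128  15 135] [ 0.5444 -0.3757  0.0735]
336 190 [ 87 108 151] [110 108 151] [ 0.5402 -0.3581  0.0677]
350 165 [ 82 119 183] [109 141 183] [ 0.5697 -0.364   0.0741]
160 203 [170 169 166] [ 23   6 170] [ 0.4938 -0.1677  0.0512]
yel 1061 [ 0.5487 -0.1899  0.049 ] [ 0.5464 -0.1909  0.0491] ((560.21826171875, -180.96517944335938), (73.47136688232422, 38.8240966796875), 7.457255840301514)
red 495 [ 0.4863 -0.1885  0.077 ] [ 0.4864 -0.1884  0.0771] ((485.9866638183594, -188.1398162841797), (27.23172950744629, 27.25075340270996), 31.884241104125977)
redtop 495 [ 0.4863 -0.1885  0.077 ] [ 0.4864 -0.1884  0.0771] ((485.9866638183594, -188.1398162841797), (27.23172950744629, 27.25075340270996), 31.884241104125977)
boxtop 1457 [ 0.5463 -0.3723  0.0738] [ 0.5468 -0.3722  0.074 ] ((544.4111938476562, -373.59429931640625), (57.501129150390625, 30.65565299987793), 7.067427635192871)
rim 2056 [ 0.5475 -0.3703  0.0716] [ 0.5483 -0.3697  0.0735] ((544.3914794921875, -373.8707580566406), (65.58841705322266, 37.4462776184082), 7.112394332885742)
foot 2293 [ 0.5577 -0.3611  0.0089] [ 0.5708 -0.3574  0.0089] ((551.0045166015625, -356.11309814453125), (78.06597137451172, 122.91168212890625), 69.93281555175781)
mouldtop 6950 [ 0.5503 -0.1772  0.0509] [ 0.5528 -0.1752  0.051 ] ((537.2579345703125, -119.96891784667969), (160.0030975341797, 210.85292053222656), 7.27173376083374)
```

Call:
step_arm(
  motion=[
    [0,-4,-9,2,0],
    [0,-4,-9,6,0],
    [0,-4,-9,10,0],
    [0,-4,-9,11.2,0],
    [0,-4,-9,11.8,0],
    [0,-4,-9,12.1,0],
    [0,-4,-9,12.4,0],
    [0,-4,-9,12.7,0],
    [0,-4,-9,13,0],
    [0,-4,-9,13.3,0],
    [0,-4,-9,13.6,0],
    [0,-4,-9,13.9,0],
    [0,-4,-9,14.1,0],
    [0,-4,-9,14.2,0],
  ],
)

```text
time: 3.0
tool_pos: [0.4887, -0.1881, 0.0618]
tcp_rot: [3.132, 0.209, 0.005]
wrist_force: [-2.2, -0.7, 9.5]
width: 0.001
grip_force: 4.5
```

Call:
step_arm(
  motion=[
    [0,0,0,0.1,0],
    [0,0,0,0.2,0],
    [0,0,0,0.3,0],
    [0,0,0,0.35,0],
  ],
)

```text
time: 3.4
tool_pos: [0.4887, -0.1882, 0.0584]
tcp_rot: [3.132, 0.209, 0.005]
wrist_force: [-2.4, -0.3, 8.3]
width: -0.0
grip_force: 4.4
```

Call:
step_arm(
  motion=[
    [0,0,0,0.1,0],
    [0,0,0,0.2,0],
    [0,0,0,0.3,0],
    [0,0,0,0.35,0],
  ],
)

```text
time: 3.8
tool_pos: [0.4889, -0.1883, 0.0578]
tcp_rot: [3.132, 0.209, 0.004]
wrist_force: [-12.2, 3.1, 32.1]
width: 0.007
grip_force: 16.1
```

Call:
step_arm(
  motion=[
    [0,0,0,-1,0],
    [0,0,0,-5,0],
    [8.5,0,0,-9,0],
    [8.5,2,0,-11,0],
    [8.5,4,-1.5,-11,0],
    [8.5,4,-1.5,-11,0],
  ],
)

```text
time: 4.4
tool_pos: [0.5279, -0.1662, 0.1649]
tcp_rot: [3.133, 0.211, 0.009]
wrist_force: [0.7, 1.1, 0.7]
width: 0.68
grip_force: 0.0
```

Run:
```python
from h import *
im,d,P,T=pts("wrist","c.png"); np.savez("w2.npz",im=im,P=P,d=d)
s=bot.read_state();print(s["time"],s["tool_pos"],s["width"],R.from_rotvec(s["tcp_rot"]).as_matrix().round(4).tolist())
```

```text
4.45 [ 0.52605038 -0.16649559  0.16358162] 0.7674402609543248 [[0.9909, 0.1343, 0.0022], [0.1343, -0.9909, -0.0009], [0.0021, 0.0011, -1.0]]
```

View pics/c.png

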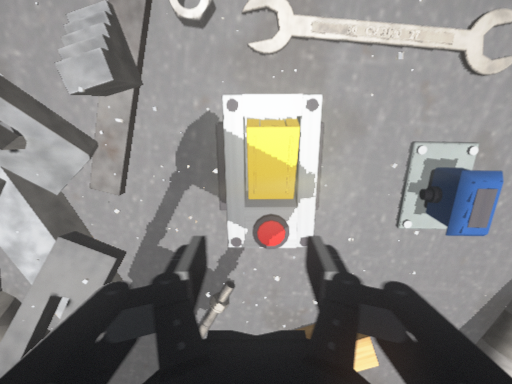

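The cap is tipped up, with its roof spanning about (247–299, 125–198). I'll fit its roof plane.

Run:
```python
from h import *
z=np.load("w2.npz");im,P=z["im"],z["P"]
h=cv2.cvtColor(im,cv2.COLOR_RGB2HSV).astype(int);ii=np.mgrid[:384,:512]
m=(abs(h[...,0]-29)<9)&(h[...,1]>90)&(ii[0]>110)&(ii[0]<205)&(ii[1]>235)&(ii[1]<310)&(P[...,2]>.03)
q=P[m]
y=np.radians(7.5);ex=np.array([np.cos(y),np.sin(y)]);ey=np.array([-ex[1],ex[0]])
X=q[:,:2]@ex;Y=q[:,:2]@ey
for k in range(3):
    A=np.c_[X,Y,X*0+1];c=np.linalg.lstsq(A,q[:,2],rcond=None)[0];r=q[:,2]-A@c;g=abs(r)<.002;X,Y,q=X[g],Y[g],q[g]
print(len(q),c,np.degrees(np.arctan(c[:2])),"X",np.percentile(X,[1,99]),"Y",np.percentile(Y,[1,99]),"z",np.percentile(q[:,2],[1,99]))
print(cv2.minAreaRect(np.c_[X,Y].astype(np.float32)*1000))
mid=np.array([np.mean(np.percentile(X,[1,99])),np.mean(np.percentile(Y,[1,99]))]);print("roof centre",mid[0]*ex+mid[1]*ey, mid)
s=bot.read_state();print("tool",s["tool_pos"][:2]@ex,s["tool_pos"][:2]@ey,s["tool_pos"])
rm=((h[...,0]<8)|(h[...,0]>172))&(h[...,1]>150)&(ii[1]>250)&(ii[1]<295)&(ii[0]>205)&(ii[0]<255);b=P[rm];print("btn",b.mean(0),b[:,:2].mean(0)@ex,b[:,:2].mean(0)@ey)
```

```text
2529 [ 0.29096915  0.01462179 -0.09051955] [16.22336624  0.83770725] X [0.49164338 0.56262193] Y [-0.27110817 -0.22653066] z [0.04828057 0.06904821]
((526.9312133789062, -248.93618774414062), (73.09237670898438, 45.516151428222656), 0.24573852121829987)
roof centre [ 0.55510041 -0.17788611] [ 0.52713266 -0.24881941]
tool 0.49981791424153 -0.23373454681917058 [ 0.52605038 -0.16649559  0.16358162]
btn [nan nan nan] nan nan
```

Call:
step_arm(
  motion=[
    [8.5,4.9,1.5,0,0],
    [8.5,4.9,1.5,4,0],
    [8.5,4.9,1.5,7,0],
    [8.5,4.9,1.5,7,0],
    [8.5,4.9,1.5,7,0],
    [8.5,4.9,1.5,7,0],
  ],
)

```text
time: 5.05
tool_pos: [0.5761, -0.1757, 0.0941]
tcp_rot: [3.134, 0.209, 0.004]
wrist_force: [0.2, -0.3, -0.2]
width: 0.999
grip_force: 0.0
```

```bash
cat >> h.py <<'E'
y_=np.radians(7.5);ex=np.array([np.cos(y_),np.sin(y_)]);ey=np.array([-ex[1],ex[0]])
def st():
    s=bot.read_state();p=s["tool_pos"];m=R.from_rotvec(s["tcp_rot"]).as_matrix()
    print("t",s["time"],"p",p.round(4),"XY",round(p[:2]@ex,4),round(p[:2]@ey,4),"w",round(s["width"],3),"gf",s["grip_force"],"yaw",np.degrees(np.arctan2(m[1,0],m[0,0])).round(2),"z",m[:,2].round(4))
    return s
E
python3 -c "
from h import *
st()"
```

```text
t 5.05 p [ 0.5761 -0.1757  0.0941] XY 0.5482 -0.2494 w 0.999 gf 0.0 yaw 7.62 z [ 0.0024 -0.001  -1.    ]
```

Call:
step_arm(
  motion=[
    [8.5,0,0,2,0],
    [8.5,0,0,3.6,0],
    [8.5,0,0,4.2,0],
    [8.5,0,0,4.2,0],
    [6,0,0,4.2,0],
    [4.2,0,0,4.2,0],
    [4.2,0,0,4.2,0],
    [4.2,0,0,4.2,0],
    [4.2,0,0,4.2,0],
    [4.2,0,0,4.2,0],
  ],
  force=35,
)

```text
time: 6.05
tool_pos: [0.5758, -0.1753, 0.0511]
tcp_rot: [3.134, 0.209, 0.002]
wrist_force: [-0.6, 0.2, 4.6]
width: 0.525
grip_force: 39.4
```

Call:
step_arm(
  motion=[
    [4.2,0,0,-0.3,0],
    [4.2,0,0,-0.8,0],
    [4.2,0,0,-1.6,0],
    [4.2,0,0,-2.6,0],
    [4.2,0,0,-4,0],
    [4.2,0,0,-6,0],
    [4.2,0,0,-8,0],
    [4.2,0,0,-9,0],
    [4.2,0,0,-9,0],
    [4.2,0,0,-9,0],
  ],
)

```text
time: 7.05
tool_pos: [0.5751, -0.175, 0.1403]
tcp_rot: [3.135, 0.209, 0.0]
wrist_force: [-0.1, -0.3, -1.1]
width: 0.529
grip_force: 38.8
```

Run:
```python
from h import *
st()
im,d,P,T=pts("wrist"); im2,_,P2,_=pts("side"); np.savez("w3.npz",im=im,P=P,im2=im2,P2=P2)
cv2.imwrite("pics/d.png",np.hstack([im[60:360,100:440],cv2.resize(im2[120:280,150:330],(460,300))])[...,::-1])
```

```text
t 7.05 p [ 0.5751 -0.175   0.1403] XY 0.5473 -0.2485 w 0.529 gf 38.8495709002018 yaw 7.63 z [ 2.e-04 -1.e-04 -1.e+00]
```

View pics/d.png

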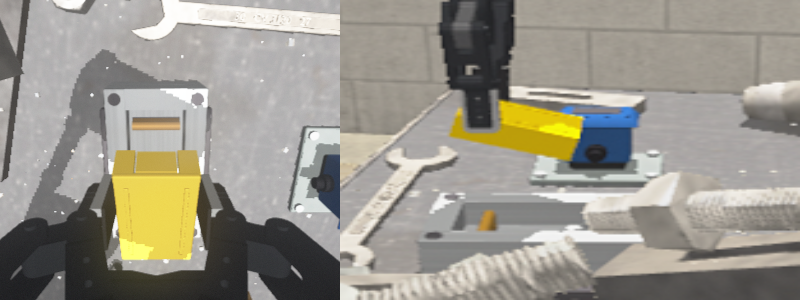

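The cap is held with its robot-side end low. I'll measure the tilt exactly before levelling it.

```bash
cat >> h.py <<'E'
def roof(im,P,zmin):
    h=cv2.cvtColor(np.ascontiguousarray(im),cv2.COLOR_RGB2HSV).astype(int)
    m=(abs(h[...,0]-29)<9)&(h[...,1]>80)&(P[...,2]>zmin)&(P[...,2]<.3)
    lab=cv2.connectedComponentsWithStats(m.astype(np.uint8));k=1+np.argmax(lab[2][1:,4]);m=cv2.erode((lab[1]==k).astype(np.uint8),np.ones((3,3)))>0
    q=P[m];rng=np.random.default_rng(0);best=None
    C=np.c_[q[:,:2]@ex,q[:,:2]@ey,q[:,2]]
    for i in range(300):
        a=C[rng.choice(len(C),3,False)];A=np.c_[a[:,:2],np.ones(3)]
        if abs(np.linalg.det(A))<1e-6: continue
        c=np.linalg.solve(A,a[:,2])
        if np.hypot(c[0],c[1])>.6: continue
        g=abs(C[:,2]-np.c_[C[:,:2],C[:,0]*0+1]@c)<.0015
        if best is None or g.sum()>best.sum():best=g
    G=C[best];c=np.linalg.lstsq(np.c_[G[:,:2],G[:,0]*0+1],G[:,2],rcond=None)[0]
    print("roof n",len(G),"of",len(C),"tilt x,y deg",np.degrees(np.arctan(c[:2])).round(2),"X",np.percentile(G[:,0],[1,99]).round(4),"Y",np.percentile(G[:,1],[1,99]).round(4),"z",np.percentile(G[:,2],[1,50,99]).round(4), "rect",cv2.minAreaRect(G[:,:2].astype(np.float32)*1000))
E
python3 - <<'E'
from h import *
z=np.load("w3.npz");roof(z["im"],z["P"],.08);roof(z["im2"],z["P2"],.08)
E
```

```text
roof n 6270 of 8090 tilt x,y deg [16.75  0.24] X [0.4927 0.5621] Y [-0.2708 -0.2272] z [0.1381 0.151  0.1592] rect ((527.142333984375, -248.90106201171875), (45.36875534057617, 72.5390625), 89.82665252685547)
roof n 296 of 666 tilt x,y deg [16.77 -0.93] X [0.491  0.5375] Y [-0.2627 -0.2229] z [0.1343 0.1415 0.1502] rect ((524.1255493164062, -243.1685028076172), (41.82920455932617, 68.71295166015625), 86.38642883300781)
```

Call:
step_arm(
  motion=[
    [4.2,4,0,0,0],
    [4.2,8,0,0,0],
    [4.2,8.6,0,2,0],
    [4.2,8.6,0,4,0],
    [4.2,8.6,0,5.5,0],
    [4.2,8.6,0,6,0],
    [4.2,8.6,0,6.3,0],
    [4.2,8.7,0,6.6,0],
    [4.2,8.8,0,6.9,0],
    [4.2,8.9,0,7.2,0],
    [4.2,8.9,0,7.2,0],
  ],
  force=25,
)

```text
time: 8.25
tool_pos: [0.6648, -0.1633, 0.0703]
tcp_rot: [3.134, 0.209, 0.005]
wrist_force: [-1.1, 1.5, 3.8]
width: 0.527
grip_force: 39.8
```

Run:
```python
from h import *
st();im,d,P,T=pts("wrist");roof(im,P,.053)
```

```text
t 8.25 p [ 0.6648 -0.1633  0.0703] XY 0.6378 -0.2487 w 0.527 gf 39.78923097252846 yaw 7.62 z [ 3.e-03 -5.e-04 -1.e+00]
roof n 6849 of 8427 tilt x,y deg [11.68  0.15] X [0.5806 0.6522] Y [-0.2709 -0.2276] z [0.0729 0.082  0.0881] rect ((616.1373901367188, -249.20004272460938), (44.906978607177734, 73.99418640136719), 89.64867401123047)
```

Call:
step_arm(
  motion=[
    [4.2,0.1,0,0.3,0],
    [4.2,0.2,0,0.6,0],
    [4.2,0.3,0,0.8,0],
    [4.2,0.3,0,0.95,0],
    [4.2,0.3,0,1.05,0],
    [4.2,0.3,0,1.05,0],
  ],
)

```text
time: 8.9
tool_pos: [0.6699, -0.1627, 0.061]
tcp_rot: [3.134, 0.208, 0.012]
wrist_force: [1.7, 2.3, 5.1]
width: 0.531
grip_force: 40.7
```

Run:
```python
from h import *
st();im,d,P,T=pts("wrist");roof(im,P,.053)
```

```text
t 8.9 p [ 0.6699 -0.1627  0.061 ] XY 0.6429 -0.2488 w 0.531 gf 40.67395493388176 yaw 7.61 z [ 7.6e-03 -6.0e-04 -1.0e+00]
roof n 7366 of 9856 tilt x,y deg [2.78 0.04] X [0.5915 0.6567] Y [-0.271  -0.2276] z [0.0729 0.0754 0.0774] rect ((622.7633056640625, -249.34506225585938), (45.113739013671875, 70.18667602539062), 89.8223648071289)
```

Call:
step_arm(
  motion=[
    [4.2,0,0,0.1,0],
    [4.2,0,0,0.2,0],
    [4.2,0,0,0.28,0],
    [4.2,0,0,0.28,0],
    [4.2,0,0,-1,0],
    [4.2,0,0,-4,0],
    [4.2,0,0,-7,0],
    [4.2,0,0,-7,0],
    [4.2,0,0,-7,0],
    [4.2,0,0,-7,0],
  ],
)

```text
time: 9.95
tool_pos: [0.6652, -0.1626, 0.1263]
tcp_rot: [-3.134, -0.209, 0.004]
wrist_force: [-0.4, 0.1, -1.4]
width: 0.528
grip_force: 40.1
```

Run:
```python
from h import *
st();im,d,P,T=pts("wrist");roof(im,P,.08)
```

```text
t 9.95 p [ 0.6652 -0.1626  0.1263] XY 0.6383 -0.248 w 0.528 gf 40.0648932158947 yaw 7.63 z [-2.4e-03  6.0e-04 -1.0e+00]
roof n 7432 of 10336 tilt x,y deg [0.97 0.17] X [0.5882 0.652 ] Y [-0.2703 -0.227 ] z [0.1399 0.1412 0.1427] rect ((618.9043579101562, -248.6139678955078), (45.03319549560547, 68.07315826416016), 89.70030212402344)
```

Run:
```python
from h import *
im,d,P,T=pts("wrist");im2,_,P2,_=pts("side");np.savez("w4.npz",im=im,P=P,T=T)
cv2.imwrite("pics/e.png",np.hstack([cv2.resize(im[150:350,170:340],(510,600)),cv2.resize(im2[100:250,190:260],(280,600))])[...,::-1])
roof(im2,P2,.08)
```

```text
roof n 354 of 782 tilt x,y deg [ 1.14 -0.5 ] X [0.5763 0.633 ] Y [-0.2655 -0.2228] z [0.1365 0.1383 0.1396] rect ((605.3565673828125, -244.89117431640625), (45.14451599121094, 60.33552932739258), 87.81356811523438)
```

View pics/e.png

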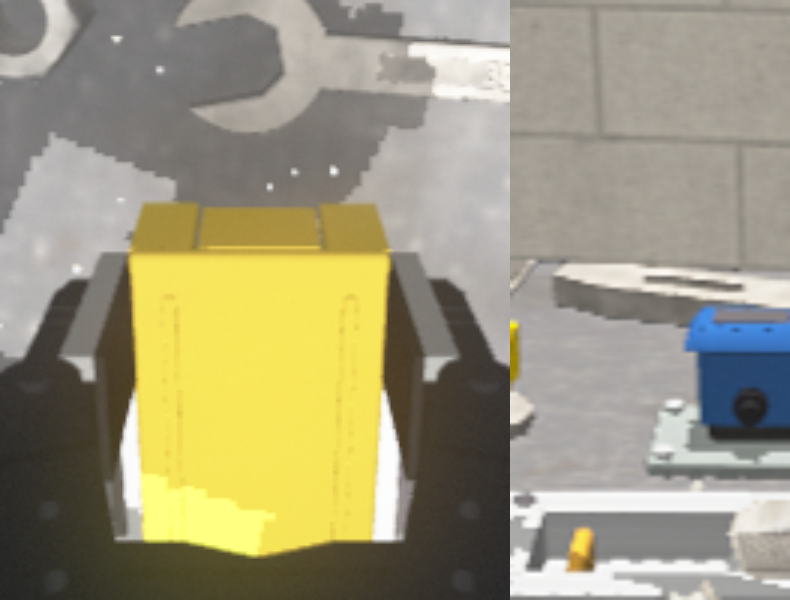

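Call:
step_arm(
  motion=[
    [4.2,-2.5,3.9,0,0],
    [4.2,-5,7.8,0,0],
    [4.2,-7.5,11.7,0,0],
    [4.2,-10,15.5,0,0],
    [4.2,-12.4,19.3,0,0],
    [4.2,-12.4,19.3,1.5,0],
    [4.2,-12.4,19.3,2.6,0],
    [4.2,-12.4,19.3,2.6,0],
    [4.2,-12.4,19.3,2.6,0],
  ],
)

```text
time: 11.0
tool_pos: [0.569, -0.3687, 0.1004]
tcp_rot: [-3.133, -0.211, 0.003]
wrist_force: [-0.1, -0.1, -0.2]
width: 0.527
grip_force: 40.0
```

Run:
```python
from h import *
st();im,d,P,T=pts("wrist");roof(im,P,.08)
im,d,P,T=pts("side");im2,*_=pts("scene")
cv2.imwrite("pics/f.png",np.hstack([cv2.resize(im[150:230,215:315],(400,320)),cv2.resize(im2[180:260,250:350],(400,320))])[...,::-1])
```

```text
t 11.0 p [ 0.569  -0.3687  0.1004] XY 0.516 -0.4398 w 0.527 gf 40.040279030799866 yaw 7.72 z [-0.0021  0.0018 -1.    ]
roof n 7527 of 8987 tilt x,y deg [1.   0.23] X [0.4657 0.5298] Y [-0.4622 -0.4185] z [0.1138 0.1152 0.1167] rect ((496.77667236328125, -440.19451904296875), (45.26365661621094, 67.98443603515625), 89.79493713378906)
```

View pics/f.png

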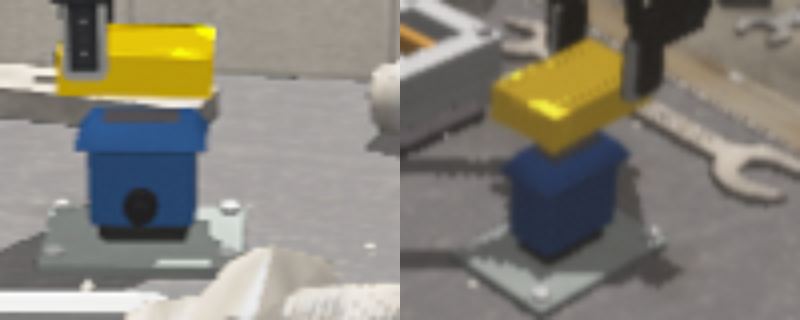

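The side view shows the cap above the rim and about 2–3 mm too far along +X. I'll shift it and lower it gently.

Call:
step_arm(
  motion=[
    [4.2,-0.25,0.13,0.5,0],
    [4.2,-0.25,0.13,1,0],
    [4.2,-0.25,0.13,1.5,0],
    [4.2,-0.25,0.13,1.9,0],
    [4.2,-0.25,0.13,2.2,0],
    [4.2,-0.25,0.13,2.4,0],
    [4.2,-0.25,0.13,2.4,0],
    [4.2,-0.25,0.13,2.4,0],
  ],
)

```text
time: 11.95
tool_pos: [0.5669, -0.3722, 0.0779]
tcp_rot: [3.135, 0.209, 0.0]
wrist_force: [0.5, 0.0, -1.4]
width: 0.526
grip_force: 40.1
```

Run:
```python
from h import *
st();im,d,P,T=pts("wrist");roof(im,P,.06)
```

```text
t 11.95 p [ 0.5669 -0.3722  0.0779] XY 0.5134 -0.4431 w 0.526 gf 40.06642922759056 yaw 7.63 z [ 1.e-04 -1.e-04 -1.e+00]
roof n 7465 of 8992 tilt x,y deg [1.08 0.15] X [0.4632 0.5272] Y [-0.4654 -0.4217] z [0.0914 0.0927 0.0942] rect ((494.19024658203125, -443.4772644042969), (45.468997955322266, 67.64424133300781), 89.67743682861328)
```

Call:
step_arm(
  motion=[
    [4.2,0,-0.18,0,0],
    [4.2,0,-0.18,0.15,0],
    [4.2,0,-0.18,0.3,0],
    [4.2,0,-0.18,0.45,0],
    [4.2,0,-0.18,0.55,0],
    [4.2,0,-0.18,0.55,0],
    [4.2,0,-0.18,0.55,0],
  ],
)

```text
time: 12.7
tool_pos: [0.5669, -0.3705, 0.0725]
tcp_rot: [3.134, 0.209, 0.001]
wrist_force: [1.0, -0.2, -1.0]
width: 0.531
grip_force: 40.2
```

Run:
```python
from h import *
st();im,d,P,T=pts("wrist");roof(im,P,.06)
```

```text
t 12.7 p [ 0.5669 -0.3705  0.0725] XY 0.5137 -0.4413 w 0.531 gf 40.172663033008575 yaw 7.63 z [ 7.e-04 -3.e-04 -1.e+00]
roof n 7543 of 9093 tilt x,y deg [1.17 0.16] X [0.4636 0.5275] Y [-0.4637 -0.4198] z [0.0858 0.0873 0.0888] rect ((494.3650817871094, -441.8370666503906), (68.51536560058594, 45.48893737792969), 0.030407318845391273)
```

Call:
step_arm(
  motion=[
    [4.2,0,0,0.1,0],
    [4.2,0,0,0.2,0],
    [4.2,0,0,0.3,0],
    [4.2,0,0,0.35,0],
    [4.2,0,0,0.35,0],
  ],
)

```text
time: 13.25
tool_pos: [0.5671, -0.3707, 0.0697]
tcp_rot: [3.134, 0.209, 0.002]
wrist_force: [1.8, 1.0, 6.0]
width: 0.528
grip_force: 40.7
```

Call:
step_arm(
  motion=[
    [4.2,0,0,-0.1,0],
    [5,0,0,-0.1,0],
    [7,0,0,-0.1,0],
    [8.5,0,0,-0.1,0],
    [8.5,0,0,-0.1,0],
    [8.5,0,0,-2,0],
    [8.5,0,0,-5,0],
    [8.5,0,0,-6,0],
    [8.5,0,0,-6,0],
  ],
)

```text
time: 14.15
tool_pos: [0.568, -0.3715, 0.1312]
tcp_rot: [3.132, 0.209, 0.006]
wrist_force: [-0.3, -0.7, -0.1]
width: 0.997
grip_force: 0.0
```

Run:
```python
from h import *
st();im,d,P,T=pts("wrist");roof(im,P,.06)
im2,*_=pts("side")
cv2.imwrite("pics/g.png",np.hstack([im[100:384,100:420],cv2.resize(im2[150:230,215:315],(400,284))])[...,::-1])
```

```text
t 14.15 p [ 0.568  -0.3715  0.1312] XY 0.5147 -0.4424 w 0.997 gf 0.0 yaw 7.63 z [ 0.0039 -0.0028 -1.    ]
roof n 4709 of 5140 tilt x,y deg [0.67 0.01] X [0.4545 0.5279] Y [-0.4634 -0.4203] z [0.0857 0.0871 0.0885] rect ((491.19610595703125, -441.8611145019531), (44.178104400634766, 75.5383071899414), 89.75979614257812)
```

View pics/g.png

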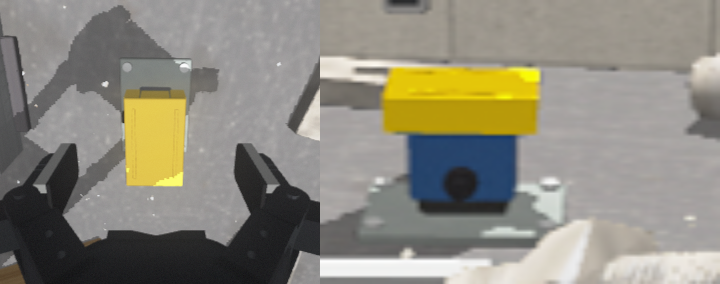

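The cap rests level and centred on the rim. I'll press on the roof's centre with the fingers shut.

Call:
step_arm(
  motion=[
    [0,-2.35,0,0,0],
    [0,-2.35,0,0,0],
    [0,-2.35,0,0,0],
    [0,-2.35,0,0,0],
    [0,-2.35,0,0,0],
    [0,-2.35,0,2,0],
    [0,-2.35,0,3.5,0],
    [0,-2.35,0,4,0],
    [0,-2.35,0,4.3,0],
    [0,-2.35,0,4.5,0],
    [0,-2.35,0,4.7,0],
    [0,-2.35,0,4.7,0],
  ],
)

```text
time: 15.45
tool_pos: [0.544, -0.3737, 0.083]
tcp_rot: [3.134, 0.209, 0.002]
wrist_force: [-1.1, 1.6, 5.5]
width: 0.004
grip_force: 2.5
```

```bash
python3 -c "
from h import *
st()"
```

```text
t 15.45 p [ 0.544  -0.3737  0.083 ] XY 0.4906 -0.4415 w 0.004 gf 2.5326665020838846 yaw 7.64 z [ 1.4e-03 -8.0e-04 -1.0e+00]
```

Contact is at 5.5 N and well centred. Pressing on in small steps.

Call:
step_arm(
  motion=[
    [0,0,0,0.1,0],
    [0,0,0,0.2,0],
    [0,0,0,0.3,0],
    [0,0,0,0.4,0],
    [0,0,0,0.4,0],
  ],
)

```text
time: 15.95
tool_pos: [0.5441, -0.3741, 0.0789]
tcp_rot: [3.133, 0.209, 0.003]
wrist_force: [1.0, 0.9, 5.2]
width: 0.002
grip_force: 2.7
```

Call:
step_arm(
  motion=[
    [0,0,0,0.1,0],
    [0,0,0,0.2,0],
    [0,0,0,0.3,0],
    [0,0,0,0.3,0],
  ],
)

```text
time: 16.35
tool_pos: [0.5438, -0.3741, 0.0753]
tcp_rot: [3.133, 0.209, 0.002]
wrist_force: [-0.3, -1.4, 6.1]
width: 0.001
grip_force: 2.5
```

Call:
step_arm(
  motion=[
    [0,0,0,0.1,0],
    [0,0,0,0.2,0],
    [0,0,0,0.3,0],
    [0,0,0,0.3,0],
  ],
)

```text
time: 16.75
tool_pos: [0.5439, -0.3742, 0.073]
tcp_rot: [3.133, 0.209, 0.002]
wrist_force: [-0.6, 0.9, 9.6]
width: 0.001
grip_force: 4.5
```

Call:
step_arm(
  motion=[
    [0,0,0,0.1,0],
    [0,0,0,0.2,0],
    [0,0,0,0.2,0],
  ],
)

```text
time: 17.05
tool_pos: [0.5439, -0.3742, 0.0716]
tcp_rot: [3.133, 0.209, 0.002]
wrist_force: [-2.6, 0.8, 12.3]
width: -0.001
grip_force: 5.8
```

Call:
step_arm(
  motion=[
    [0,0,0,0.1,0],
    [0,0,0,0.2,0],
    [0,0,0,0.3,0],
    [0,0,0,0.3,0],
  ],
)

```text
time: 17.45
tool_pos: [0.5439, -0.3742, 0.0709]
tcp_rot: [3.133, 0.209, 0.002]
wrist_force: [-5.6, 4.6, 22.2]
width: -0.002
grip_force: 10.9
```

Call:
step_arm(
  motion=[
    [0,0,0,0.1,0],
    [0,0,0,0.2,0],
    [0,0,0,0.2,0],
  ],
)

```text
time: 17.75
tool_pos: [0.544, -0.3743, 0.0709]
tcp_rot: [3.133, 0.209, 0.002]
wrist_force: [-9.8, 6.2, 31.8]
width: -0.004
grip_force: 15.4
```

It has bottomed firmly at 70.9 mm, which is home with the box sunk 6 mm. Lifting off to check.

Call:
step_arm(
  motion=[
    [0,0,0,-0.3,0],
    [0,0,0,-0.8,0],
    [0,0,0,-1.5,0],
    [0,0,0,-3,0],
    [0,3,0,-6,0],
    [0,3,0,-7,0],
    [0,3,0,-7,0],
    [0,3,0,-7,0],
  ],
)

```text
time: 18.55
tool_pos: [0.572, -0.3692, 0.134]
tcp_rot: [-3.134, -0.209, 0.002]
wrist_force: [-0.5, 0.0, -0.2]
width: 0.002
grip_force: 0.0
```

Run:
```python
from h import *
st();im,d,P,T=pts("wrist");roof(im,P,.06)
im2,*_=pts("side");im3,*_=pts("scene")
cv2.imwrite("pics/i.png",np.hstack([cv2.resize(im2[150:230,215:315],(400,320)),cv2.resize(im3[180:260,250:350],(400,320))])[...,::-1])
```

```text
t 18.55 p [ 0.572  -0.3692  0.134 ] XY 0.5189 -0.4407 w 0.002 gf 0.0 yaw 7.64 z [-1.6e-03  8.0e-04 -1.0e+00]
roof n 2140 of 2446 tilt x,y deg [-0.36  0.05] X [0.486  0.5288] Y [-0.4653 -0.4222] z [0.0768 0.0782 0.0795] rect ((502.4649963378906, -443.72515869140625), (44.04054641723633, 54.013153076171875), 89.69442749023438)
```

View pics/i.png

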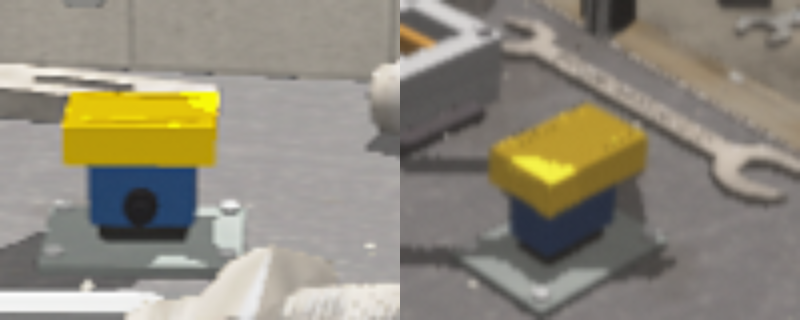

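The cap's roof is level at 78 mm, about the expected 77 mm for fully home, with nothing touching it. Handing in.

```bash
python3 -c "
from h import *
print(bot.finish_job())"
```

```text
the job is handed in; nothing more can be done
None
```

The job is handed in: the button was pressed to its stop, and the cap was lifted out and levelled by resting its low end on the mould's top, then pressed level onto the box. It reached a firm stop and sits level at fully-home height by camera, with the robot clear at about 18.6 s; the clips themselves weren't visible.

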